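# Open the snail pen's two-stage catch

### The arm

A 6-joint arm with a two-finger parallel gripper is mounted at the origin on the work surface. World frame = base frame: x ahead of the robot, y to its left, z up, the work surface at z = 0. Lengths are in m, angles in rad, forces in N, time in s.
With the tool pointing down it reaches from about 0.25 to 0.775 m from the base axis. Payload 8.9 kg.
Tool frame: the origin (TCP) lies at the very end of the fingers, on their centre line; the grasp point (between the pads) lies 19 mm behind it; z points along the fingers, y is the line along which they close (so a half turn about z gives the same grasp; the last joint's range is limited). The gripper opens to 85 mm and grips with 20 to 120 N. Pads are 22 mm wide; open, the fingers measure 114 mm over their backs; the gripper's body (76 mm by 85 mm) begins 54 mm behind the grasp point. The pads swing forward as they close: fully open they stand 13 mm farther back than shut.
Start: joints at [-1.296, 0.291, -0.153, 1.127, 0, 1.431], TCP at [0.211, -0.481, 0.208] pointing down, gripper open.
Joint ranges: [-2.52, 2.52], [-0.91, 1.74], [-1.3, 1.37], [-1.96, 2.02], [-1.52, 1.47], [-3.14, 3.14]. Speed limits (rad/s): [2.22, 2.22, 2.79, 3.14, 3.14, 3.14].

### API

Orientations are given as a rotation vector (axis times angle).
In Python, from station import * gives the robot as it stands.
- The arm moves only by the tool drive_tool, never from a script. Its argument "targets" is a list that holds one entry, the list of rows, each a list of 7 numbers: the shift along the world's x, y, z in cm, then the turn, a rotation vector about the world's x, y, z in rad, then the opening, from 0 (shut) to 1 (fully open). A call has 1 to 10 rows; each row is the pose to reach, as a shift and turn from the pose commanded when the call began; what a row does not reach only later rows make up. A row lasts 1/12 s, in which the tool goes at most 41.7 mm and 7.16 degrees, less where a joint would pass 70% of its speed; a pose out of reach is approached as far as the arm can. A call with a gripper value outside its range is refused whole. The fingers move at their own pace and stop on an object; "newtons" is the grip in N (left out, the last holds). Time passes only in rows, so rows that repeat a pose let the fingers close. It gives the time, the measured TCP pose, the force, the opening and the grip force at its end, in the units of the state.
- get_obs(): the state, without advancing time (a new reading comes with each control period).
- read_camera(name): name is "side" or "top" or "wrist"; returns the picture (384x512x3 uint8, blue, green, red); there is no depth.
- camera_model(name): a dict with "intrinsics" (3x3 intrinsics, pixels), "origin" and "attitude" of the camera in the world; the wrist camera has in their place "T_tool_cam" (4x4, takes a point from camera to tool coordinates, whose origin is the TCP and whose axes are the flange's). Camera axes: x right, y down, z forward; pixel columns grow to the right and rows downward; lengths in m; the calibration is good to about 2 mm. The wrist camera is an equidistant fisheye: a pixel r from the principal point sees the ray r / f radians off the axis. A picture is of the moment at which its call begins: read the wrist's pose just before it. camera_model takes no time and is no camera call.
- close_job(): hands the job in; it is judged then, once.
Trained networks look in the newest picture that a camera, given by its name, has taken for a name from the list of things; names that differ only in an ending like _2 or _b are one class to them, and where a whole thing is asked for, a point or a joint stands for the part that bears it (a point fixed in the world has none). Each returns a list of dicts, best first, with "score" (0 to 1); they miss things now and then, are a little off and sometimes report something else, mostly with a low value. They report only what shows in the picture. A call takes as long as a camera call.
- regions_of(label, camera): "region" (384x512 bool, what is visible of it).
- landmark_of(label, camera): "location" ([x, y, z] in m, in world coordinates, good to about 4 mm: a listed point, or the origin of a listed thing).
The state is a dict: "clock": time; "qpos": joint angles; "qd": joint speeds; "joint_efforts": joint torques, N m; "eef_pos": TCP position; "eef_rot": TCP orientation; "contact_force": force on the tool from outside, world axes, zero at the start; "moment": the same for the moment, N m; "opening": opening from 0.0 (shut) to 1.0 (fully open); "grip_force": force on a finger pad.
Only numpy, scipy, OpenCV 4.12 (cv2) and the standard library are available. Lean on these libraries where they do the work, as an engineer would, in place of code of your own. Each camera call takes 0.05 s, during which the arm holds its last target. There are 200 camera calls.

### The job

Open the snail pen for feeding: slide the catch's safety tab sideways, away from the latch, as far as it goes, then lift the steel latch up until it stands about upright, and only then swing the screened lid up by its wooden handle until it stands about upright. Leave tab, latch and lid open, and do not disturb the snails and the things around the pen.

Things in the scene. Friction and masses are not known exactly. Their poses are not given: they have to be found in the camera images.
- pen: Fixed low brick snail pen, 285 x 280 mm (x, y), 90 mm high; a wooden sill, 110 mm deep, along its front (-x, robot side) carries the catch, and a white-framed lid of dark blue mesh closes the rest. Origin on the table under its middle (front face at x = -165 mm, back at +120 mm); pen x points from the sill to the lid's hinge, y to the left, z up. It does not move, but stands in a new place and yaw each time
- tab (a joint): Safety tab: an aluminium slide on the sill, right (-y) of the latch; a tongue 6 mm thick reaches from it across the top of the latch bar and stops it lifting. Value in m: slides along pen -y from 0 (tongue fully over the latch) to 0.040 (stop, open); the tongue has left the latch at 0.025. Slides with about 1.5 N of friction and stays where it is left
- tab_grip (a point): Grip point in the tab's upright fin, on its mid-plane, at pen x = -80 mm, y = -62 mm less the tab value, 142 mm above the table: fin 16 mm thick (pen y), 26 mm wide (pen x), its top 15 mm above this point and the block it stands on 22 mm below. Moves with the tab; axes are the pen's
- latch (a joint): Main latch: a steel bar 125 mm long, 22 mm wide, 8 mm thick, lying along pen x from its hinge near the sill's front edge to over the lid's front edge, with an upright grip near its free end. Value in rad: 0 lying shut, grows as the free end is lifted up and towards the pen's front, 1.57 upright, stop at 1.75. A friction hinge: about 2 to 3 N at the grip lifts it and it stays where it is left. Under the tab's tongue it lifts only about 0.06
- latch_grip (a point): Grip point in the latch's upright steel grip: 22 mm thick (pen y), 36 mm long, its top 12 mm from this point, the bar's upper face 18 mm the other way, the lid's top 27 mm below when shut. Lies 90 mm along the bar from the hinge axis and 22 mm above it; turns with the latch
- latch_hinge (a point): Point on the latch's hinge axis (parallel to pen y), 107 mm above the table, at pen x = -135 mm, y = 0
- lid (a joint): Lid, 155 x 240 x 12 mm, about 0.45 kg. Value in rad: 0 shut, grows as its front edge rises and goes back (away from the sill), 1.57 upright, stop at 1.75. A stiff friction hinge: about 8 N at the handle, up to 10 N, lifts it and it stays where it is left. The shut latch holds it down
- lid_handle (a point): Grip point in the wooden lid handle, a block standing on the lid near its front edge, left (+y) of the latch: 20 mm thick (pen y), 40 mm long (x), its top 14 mm from this point and the lid's upper face 22 mm the other way; the lid's front edge is 25 mm off along the lid. At pen y = +85 mm; lies 130 mm from the hinge axis along the lid and 34 mm above it; turns with the lid, so when the lid is upright the handle is on the lid's far side from the sill
- lid_hinge (a point): Point on the lid's hinge axis (parallel to pen y), 90 mm above the table, at pen x = +90 mm, y = 0
- snail_a: Brown snail, 52 mm across, 41 mm high, sitting on the left part of the sill in front of the lid handle; origin under its middle. Leave it
- snail_b: Brown snail, 57 mm across, 45 mm high, on the table some way right of the pen; origin under its middle. Leave it
- brush: Brush, about 200 mm long, lying on the table right of the pen; leave it
- brick: Loose brick, 200 x 95 x 60 mm, on the table left of the pen; origin under its middle; leave it
- bottle: White bottle, 190 mm tall, 70 mm across, on the right of the table; leave it
- thermometer: White thermometer board, 170 x 45 x 10 mm, lying on the left of the table; leave it
- basin: Basin heaped with snails, 300 mm across, about 150 mm high with its heap, on the far left of the table; leave it

How it is judged:
By the outcome, as a careful person would: the job done as asked, in the order asked, and still so for the second after the job is handed in, with the robot touching nothing.
It also fails if it takes over 64 s, if anything falls off the work surface, if the arm or the gripper's body presses on something with over 40 N, if the wrist force passes 120 N, or if a joint passes its speed limit or range.

## Working session

There is one attempt and no reset: what is moved stays moved. The work goes in short steps, Python scripts to look and compute and a tool call to move; the robot and the scene stay as the last step left them, time stands still between calls to the robot, and variables do not carry over. Pictures are saved under pics/ and viewed, at most 12 in all, crops included, and the job is handed in when it is done.

Besides the shell and the picture viewer there is one more tool, called after "Emit:" in YAML: its name, and indented under it one key for each argument. drive_tool: Moves the arm, as the interface text tells. Its arguments: {"type":"object","properties":{"targets":{"type":"array"},"newtons":{"type":"number"}},"required":["targets"]}

```bash
mkdir -p pics; ls
python3 - <<'E'
from station import *
import cv2
for c in ("top","side"):
    im=read_camera(c); cv2.imwrite(f"pics/{c}0.png",im)
    for l in ("pen","tab_grip","latch_grip","latch_hinge","lid_handle","lid_hinge","snail_a","brush","brick","bottle"):
        try: print(c,l,[(round(d["score"],2),[round(float(v),4) for v in d["location"]]) for d in landmark_of(l,c)[:2]])
        except Exception as e: print(c,l,e)
o=get_obs(); print({k:o[k] for k in("clock","qpos","eef_pos","eef_rot","contact_force","opening")})
E
```

```text
pics
top pen [(0.73, [0.6006, -0.0395, 0.0032])]
top tab_grip [(0.79, [0.53, -0.1131, 0.1404]), (0.43, [0.475, -0.5025, -0.001])]
top latch_grip [(0.71, [0.5535, -0.0453, 0.1242]), (0.17, [0.5277, -0.1125, 0.1409])]
top latch_hinge [(0.51, [0.4683, -0.0559, 0.1084])]
top lid_handle [(0.88, [0.5542, 0.0421, 0.1253]), (0.52, [0.5944, -0.2287, -0.0039])]
top lid_hinge [(0.86, [0.6868, -0.0301, 0.0916])]
top snail_a [(0.7, [0.6268, -0.3821, 0.0007]), (0.44, [0.4675, 0.0295, 0.0944])]
top brush [(0.97, [0.5985, -0.2303, -0.0012])]
top brick [(0.73, [0.5594, 0.1647, 0.0042])]
top bottle [(0.87, [0.4734, -0.5049, -0.0027]), (0.18, [0.6253, -0.3798, -0.0012])]
side pen [(0.73, [0.6017, -0.0444, -0.0034])]
side tab_grip [(0.63, [0.5244, -0.1122, 0.1422]), (0.51, [0.6012, -0.0466, -0.0034])]
side latch_grip [(0.71, [0.5524, -0.0443, 0.1275]), (0.69, [0.6237, -0.3783, 0.0005])]
side latch_hinge [(0.59, [0.4648, -0.0554, 0.1083])]
side lid_handle [(0.87, [0.546, 0.0379, 0.1236]), (0.2, [0.4627, -0.0571, 0.1101])]
side lid_hinge [(0.92, [0.6911, -0.0316, 0.0885]), (0.68, [0.625, 0.5338, -0.0054])]
side snail_a [(0.61, [0.6217, -0.3766, 0.0022]), (0.5, [0.4661, 0.0335, 0.0898])]
side brush [(0.76, [0.5976, -0.2312, 0.0001])]
side brick [(0.72, [0.5557, 0.1625, 0.0008])]
side bottle [(0.93, [0.4696, -0.502, -0.0039]), (0.65, [0.625, 0.5345, -0.0035])]
{'clock': 1.1, 'qpos': array([-1.29632902e+00,  2.90739257e-01, -1.53429411e-01,  1.12671044e+00,
       -3.14804861e-05,  1.43149571e+00]), 'eef_pos': array([ 0.21106806, -0.48067232,  0.2080737 ]), 'eef_rot': array([-3.07452175e+00, -6.45302136e-01,  5.81162308e-05]), 'contact_force': array([ 0.84261719, -0.97347255, -0.64180322]), 'opening': 0.9998803601573273}
```

```bash
cat > h.py <<'E'
import numpy as np
from station import *
from scipy.spatial.transform import Rotation as R
def fit():
    P={"pen":(0,0),"tab_grip":(-80,-62),"latch_grip":(-45,0),"latch_hinge":(-135,0),"lid_handle":(-40,85),"lid_hinge":(90,0)}
    A={"pen":[(.6006,-.0395),(.6017,-.0444)],"tab_grip":[(.53,-.1131),(.5244,-.1122)],"latch_grip":[(.5535,-.0453),(.5524,-.0443)],
    "latch_hinge":[(.4683,-.0559),(.4648,-.0554)],"lid_handle":[(.5542,.0421),(.546,.0379)],"lid_hinge":[(.6868,-.0301),(.6911,-.0316)]}
    p=[];w=[]
    for k in A:
        for q in A[k]: p.append((P[k][0]/1e3,P[k][1]/1e3,0)); w.append((*q,0))
    p=np.array(p);w=np.array(w)
    r,_=R.align_vectors(np.r_[w-w.mean(0),[[0,0,1]]],np.r_[p-p.mean(0),[[0,0,1]]])
    yaw=r.as_rotvec()[2]; t=w.mean(0)-r.apply(p.mean(0))
    return yaw,r,t,w-(r.apply(p)+t)
E
python3 - <<'E'
from h import *
y,r,t,e=fit(); print(y,t,np.round(e*1e3,1))
for n,p in dict(tab=(-.08,-.062,.142),latch=(-.045,0,.129),lid=(-.04,.085,.124)).items(): print(n,r.apply(p)+t)
o=get_obs(); T=R.from_rotvec(o["eef_rot"]).as_matrix(); print(T.round(3))
E
```

```text
0.1117373294177841 [ 0.5996925  -0.04089009  0.        ] [[ 0.9  1.4  0. ]
 [ 2.  -3.5  0. ]
 [ 2.9 -1.7  0. ]
 [-2.7 -0.8  0. ]
 [-1.5  0.6  0. ]
 [-2.6  1.6  0. ]
 [ 2.8  0.   0. ]
 [-0.7  0.5  0. ]
 [ 3.7  3.   0. ]
 [-4.5 -1.2  0. ]
 [-2.3  0.8  0. ]
 [ 2.  -0.7  0. ]]
tab [ 0.5271047  -0.11142385  0.142     ]
latch [ 0.55497313 -0.04590781  0.129     ]
lid [0.55046403 0.03911964 0.124     ]
[[ 0.916  0.402 -0.   ]
 [ 0.402 -0.916  0.   ]
 [-0.    -0.    -1.   ]]
```

View pics/top0.png

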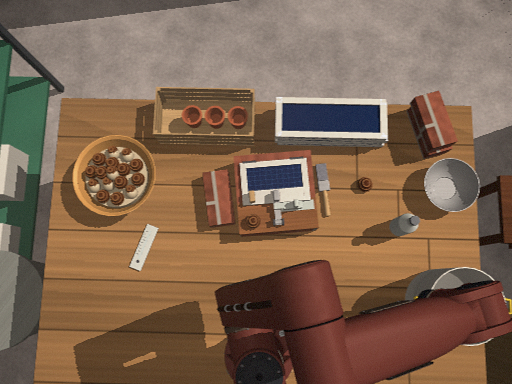

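View pics/side0.png

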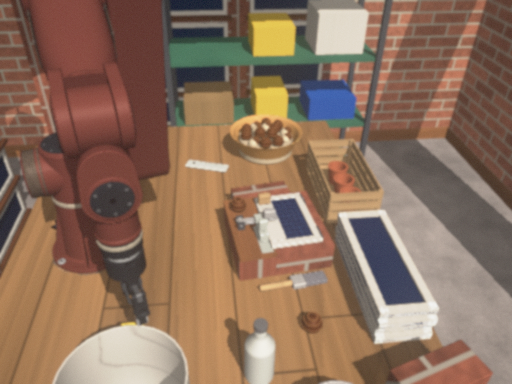

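Emit:
drive_tool:
  targets:
    - [[31.6,37.0,0,0,0,-0.302,0.6],[31.6,37.0,0,0,0,-0.302,0.6],[31.6,37.0,0,0,0,-0.302,0.6],[31.6,37.0,0,0,0,-0.302,0.6],[31.6,37.0,0,0,0,-0.302,0.6],[31.6,37.0,0,0,0,-0.302,0.6],[31.6,37.0,0,0,0,-0.302,0.6],[31.6,37.0,0,0,0,-0.302,0.6],[31.6,37.0,0,0,0,-0.302,0.6],[31.6,37.0,0,0,0,-0.302,0.6]]
  newtons: 25

```text
clock: 1.93
eef_pos: [0.4792, -0.1663, 0.2084]
eef_rot: [3.136, 0.176, 0.001]
contact_force: [0.9, -2.3, 0.2]
opening: 0.603
grip_force: 0.0
```

Emit:
drive_tool:
  targets:
    - [[4.6,5.3,0,0,0,0,0.6],[4.6,5.3,0,0,0,0,0.6],[4.6,5.3,0,0,0,0,0.6],[4.6,5.3,0,0,0,0,0.6]]

```text
clock: 2.27
eef_pos: [0.5246, -0.1139, 0.2078]
eef_rot: [-3.136, -0.18, 0.001]
contact_force: [-0.2, -0.4, 0.4]
opening: 0.601
grip_force: 0.0
```

Run:
```python
from h import *
import cv2
o=get_obs(); print(o["eef_pos"],o["qpos"].round(3),o["clock"])
im=read_camera("wrist"); cv2.imwrite("pics/w1.png",im)
for l in ("tab_grip","latch_grip","latch_hinge","lid_handle","lid_hinge"):
    print(l,[(round(d["score"],2),[round(float(v),4) for v in d["location"]]) for d in landmark_of(l,"wrist")[:2]])
```

```text
[ 0.52463272 -0.11387861  0.20782652] [-0.35   0.314 -0.122  1.136 -0.     2.677] 2.2667
tab_grip [(0.79, [0.529, -0.1152, 0.1429]), (0.71, [0.465, -0.0558, 0.1018])]
latch_grip [(0.8, [0.5545, -0.0477, 0.1302]), (0.59, [0.6302, -0.3817, 0.0009])]
latch_hinge [(0.63, [0.4632, -0.0563, 0.1005])]
lid_handle [(0.92, [0.5477, 0.0368, 0.1211])]
lid_hinge [(0.57, [0.693, -0.0361, 0.0881])]
```

View pics/w1.png

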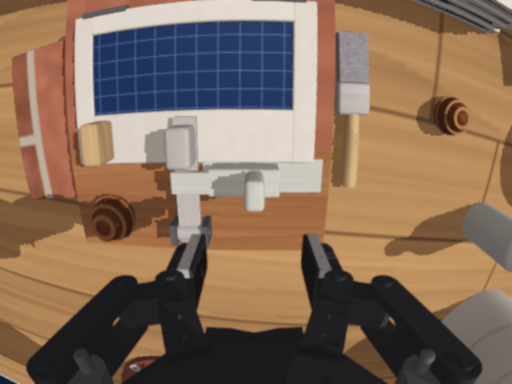

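Emit:
drive_tool:
  targets:
    - [[0.3,0,-3.5,0,0,0,0.6],[0.3,0,-7,0,0,0,0.6],[0.3,0,-8,0,0,0,0.6],[0.3,0,-8,0,0,0,0.6],[0.3,0,-8,0,0,0,0],[0.3,0,-8,0,0,0,0],[0.3,0,-8,0,0,0,0],[0.3,0,-8,0,0,0,0],[0.3,0,-8,0,0,0,0]]
  newtons: 25

```text
clock: 3.32
eef_pos: [0.5284, -0.1156, 0.13]
eef_rot: [3.135, 0.175, 0.005]
contact_force: [-0.2, -0.2, 6.7]
opening: 0.171
grip_force: 26.9
```

Emit:
drive_tool:
  targets:
    - [[0,0,0.2,0,0,0,0],[0.11,-1.0,0.2,0,0,0,0],[0.22,-2.0,0.2,0,0,0,0],[0.33,-3.0,0.2,0,0,0,0],[0.41,-3.7,0.2,0,0,0,0],[0.45,-4.0,0.2,0,0,0,0],[0.46,-4.1,0.2,0,0,0,0],[0.46,-4.1,0.2,0,0,0,0]]

```text
clock: 3.98
eef_pos: [0.5319, -0.1522, 0.13]
eef_rot: [-3.128, -0.178, -0.002]
contact_force: [4.8, 18.4, -1.4]
opening: 0.172
grip_force: 27.1
```

Emit:
drive_tool:
  targets:
    - [[0,0.2,0,0,0,0,0.6],[0,0.2,0,0,0,0,0.6],[0,0.2,0,0,0,0,0.6],[0,0.2,3,0,0,0,0.6],[0,0.2,7,0,0,0,0.6],[0,0.2,10,0,0,0,0.6],[0,0.2,10,0,0,0,0.6]]

```text
clock: 4.57
eef_pos: [0.5344, -0.156, 0.2367]
eef_rot: [3.132, 0.175, 0.013]
contact_force: [-0.2, -0.4, 0.2]
opening: 0.601
grip_force: 0.0
```

Run:
```python
from h import *
import cv2
o=get_obs(); print(o["eef_pos"],o["eef_rot"],o["qpos"].round(3),o["clock"])
for c in ("wrist","top"):
  im=read_camera(c)
  for l in ("tab_grip","latch_grip","lid_handle","lid_hinge"):
    print(l,[(round(d["score"],2),[round(float(v),4) for v in d["location"]]) for d in landmark_of(l,c)[:1]])
y,r,t,e=fit(); print([r.apply((-.08,-.062-v,0))+t for v in (.025,.04)])
```

```text
[ 0.53438633 -0.15597471  0.23671094] [3.1316877  0.17458735 0.01289447] [-4.150e-01  3.300e-01 -2.300e-02  1.209e+00 -1.000e-03  2.615e+00] 4.5667
tab_grip [(0.75, [0.5298, -0.1497, 0.1453])]
latch_grip [(0.94, [0.5546, -0.0481, 0.1298])]
lid_handle [(0.69, [0.5487, 0.0409, 0.1214])]
lid_hinge [(0.57, [0.6895, -0.0339, 0.0878])]
tab_grip []
latch_grip [(0.55, [0.5517, -0.0487, 0.1238])]
lid_handle [(0.58, [0.5555, 0.0434, 0.124])]
lid_hinge [(0.7, [0.6911, -0.0299, 0.0915])]
[array([ 0.52989233, -0.13626794,  0.        ]), array([ 0.5315649, -0.1511744,  0.       ])]
```

```bash
cat >> h.py <<'E'
yaw=0.1117; Rz=R.from_euler("z",yaw); t=np.array([.5997,-.0424,0])
base=Rz*R.from_euler("x",np.pi)          # tool down, y along pen -y
def ori(tilt): return Rz*R.from_euler("y",np.radians(tilt))*R.from_euler("x",np.pi)
def d(tilt): return np.array([-np.sin(np.radians(tilt)),0,-np.cos(np.radians(tilt))])
def W(p): return Rz.apply(p)+t
def rows(poses,cur=None,g=None):
    """poses: (pen tcp, tilt). print shifts from cur (pen tcp,tilt) or the measured pose"""
    o=get_obs()
    p0,r0=(o["eef_pos"],R.from_rotvec(o["eef_rot"])) if cur is None else (W(cur[0]),ori(cur[1]))
    for p,ti in poses:
        v=(ori(ti)*r0.inv()).as_rotvec(); s=(W(p)-p0)*100
        print([round(float(x),2) for x in s]+[round(float(x),3) for x in v])
def arc(p,tilt,H,ths):
    """turn about -pen y by ths deg about H"""
    return [(H+R.from_euler("y",-np.radians(a)).apply(p-H),tilt-a) for a in ths]
HL=np.array([-.135,0,.107]); HD=np.array([.09,0,.09])
LG=np.array([-.038,0,.129])+.012*d(20)
E
python3 - <<'E'
from h import *
pre=LG-.06*d(20)
rows([(pre+[0,0,.01],20),(pre,20),(LG,20)])
print(W(LG)); rows(arc(LG,20,HL,range(5,96,5)),(LG,20))
E
```

```text
[4.69, 10.92, -4.54, -0.039, 0.346, 0.0]
[4.69, 10.92, -5.54, -0.039, 0.346, 0.0]
[2.65, 10.7, -11.18, -0.039, 0.346, 0.0]
[ 0.55785815 -0.04709327  0.11772369]
[-0.13, -0.01, 0.81, 0.01, -0.087, -0.0]
[-0.33, -0.04, 1.6, 0.019, -0.173, -0.0]
[-0.59, -0.07, 2.37, 0.029, -0.26, -0.0]
[-0.92, -0.1, 3.11, 0.039, -0.347, -0.0]
[-1.32, -0.15, 3.83, 0.049, -0.434, -0.0]
[-1.77, -0.2, 4.5, 0.058, -0.52, -0.0]
[-2.28, -0.26, 5.13, 0.068, -0.607, -0.0]
[-2.84, -0.32, 5.72, 0.078, -0.694, -0.0]
[-3.46, -0.39, 6.25, 0.088, -0.781, 0.0]
[-4.11, -0.46, 6.73, 0.097, -0.867, -0.0]
[-4.81, -0.54, 7.15, 0.107, -0.954, 0.0]
[-5.54, -0.62, 7.51, 0.117, -1.041, 0.0]
[-6.3, -0.71, 7.8, 0.126, -1.127, -0.0]
[-7.08, -0.79, 8.02, 0.136, -1.214, -0.0]
[-7.87, -0.88, 8.18, 0.146, -1.301, 0.0]
[-8.68, -0.97, 8.26, 0.156, -1.388, 0.0]
[-9.49, -1.06, 8.28, 0.165, -1.474, 0.0]
[-10.3, -1.16, 8.22, 0.175, -1.561, 0.0]
[-11.1, -1.24, 8.09, 0.185, -1.648, 0.0]
```

Emit:
drive_tool:
  targets:
    - [[4.7,10.9,-3.5,-0.039,0.346,0,0.55],[4.7,10.9,-3.5,-0.039,0.346,0,0.55],[4.7,10.9,-3.5,-0.039,0.346,0,0.55],[4.7,10.9,-4.5,-0.039,0.346,0,0.55],[4.7,10.9,-5.5,-0.039,0.346,0,0.55],[4.7,10.9,-5.5,-0.039,0.346,0,0.55]]

```text
clock: 5.57
eef_pos: [0.578, -0.0443, 0.1715]
eef_rot: [3.069, 0.175, -0.547]
contact_force: [-1.1, 0.1, -0.2]
opening: 0.553
grip_force: 0.0
```

Run:
```python
from h import *
import cv2
o=get_obs(); print(o["eef_pos"],o["qpos"].round(3),o["clock"])
cv2.imwrite("pics/w2.png",read_camera("wrist"))
print([(d_["score"],d_["location"]) for d_ in landmark_of("latch_grip","wrist")[:1]])
rows([(LG,20)])
```

```text
[ 0.57797917 -0.04426817  0.17146381] [-0.149  0.753  0.445  1.604 -0.089  2.894] 5.5667
[(0.74, [0.553, -0.0487, 0.1309])]
[-2.02, -0.12, -5.78, 0.0, 0.001, 0.0]
```

View pics/w2.png

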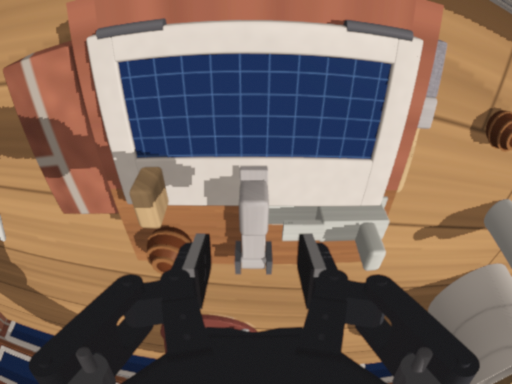

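Emit:
drive_tool:
  targets:
    - [[-0.7,0,-2,0,0,0,0.55],[-1.4,-0.1,-4,0,0,0,0.55],[-2.0,-0.1,-5.8,0,0,0,0.55],[-2.0,-0.1,-5.8,0,0,0,0.55],[-2.0,-0.1,-5.8,0,0,0,0],[-2.0,-0.1,-5.8,0,0,0,0],[-2.0,-0.1,-5.8,0,0,0,0],[-2.0,-0.1,-5.8,0,0,0,0],[-2.0,-0.1,-5.8,0,0,0,0]]
  newtons: 40

```text
clock: 6.42
eef_pos: [0.5609, -0.0466, 0.1197]
eef_rot: [3.07, 0.171, -0.531]
contact_force: [2.2, 0.7, 10.4]
opening: 0.005
grip_force: 5.6
```

Run:
```python
from h import *
import cv2
o=get_obs(); print(o["eef_pos"],o["opening"],o["grip_force"],o["contact_force"])
a=read_camera("wrist"); 
print([(d_["score"],d_["location"]) for d_ in landmark_of("latch_grip","wrist")[:2]])
b=read_camera("side")
print([(d_["score"],d_["location"]) for d_ in landmark_of("latch_grip","side")[:2]])
b=cv2.resize(b[150:300,190:350],(400,375),interpolation=cv2.INTER_CUBIC)
a=cv2.resize(a,(400,300))
cv2.imwrite("pics/m3.png",np.hstack([cv2.copyMakeBorder(a,0,75,0,0,cv2.BORDER_CONSTANT),b]))
```

```text
[ 0.56086953 -0.04655842  0.119709  ] 0.004603421579200849 5.551319858059287 [ 2.15521223  0.67425489 10.39190415]
[(0.66, [0.5557, -0.0467, 0.1286])]
[(0.53, [0.5528, -0.0455, 0.1296]), (0.2, [0.5554, 0.164, -0.0046])]
```

View pics/m3.png

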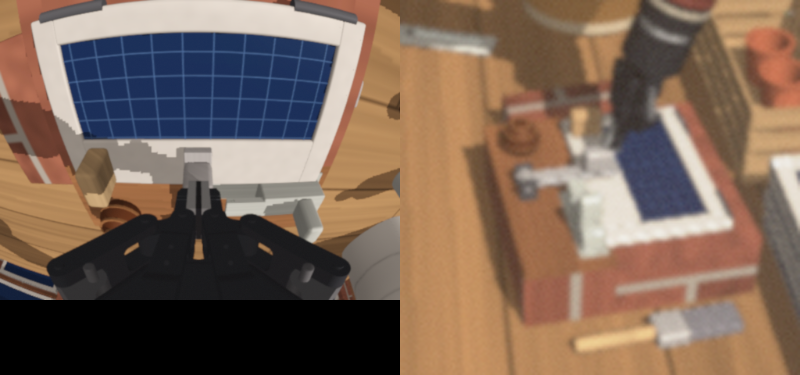

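```bash
cat >> h.py <<'E'
def proj(P,cam):
    m=camera_model(cam); P=np.atleast_2d(P); K=np.array(m["intrinsics"])
    if cam=="wrist":
        o=get_obs(); X=np.array(m["T_tool_cam"]); Tc=R.from_rotvec(o["eef_rot"]).inv().apply(P-o["eef_pos"])
        c=(Tc-X[:3,3])@X[:3,:3]; th=np.arctan2(np.hypot(c[:,0],c[:,1]),c[:,2]); ph=np.arctan2(c[:,1],c[:,0])
        return np.c_[K[0,0]*th*np.cos(ph)+K[0,2],K[1,1]*th*np.sin(ph)+K[1,2]]
    A=np.array(m["attitude"]); A=A if A.shape==(3,3) else R.from_rotvec(A).as_matrix()
    c=(P-np.array(m["origin"]))@A; return c[:,:2]/c[:,2:]*[K[0,0],K[1,1]]+K[:2,2]
E
python3 - <<'E'
from h import *
import cv2
print(camera_model("wrist")); print(camera_model("side")["attitude"])
box=np.array([[-.045+sx*.018,sy*.011,z] for z in(.141,.111) for sx,sy in((-1,-1),(1,-1),(1,1),(-1,1))])
outs=[]
for c in("wrist","side"):
    im=cv2.resize(read_camera(c),None,fx=4,fy=4)
    q=proj(W(box),c); tcp=proj(get_obs()["eef_pos"],c)[0]; print(c,q.round(0).tolist(),tcp)
    for i,p in enumerate(q): cv2.circle(im,tuple(int(v*4+2) for v in p),3,(0,0,255) if i<4 else (0,255,0),-1)
    cv2.circle(im,tuple(int(v*4+2) for v in tcp),4,(255,0,255),-1)
    u,v=(q.mean(0)*4).astype(int); u=max(u,200)
    outs.append(cv2.resize(im[v-200:v+200,u-200:u+200],(400,400)))
cv2.imwrite("pics/m4.png",np.hstack(outs))
E
```

```text
{'intrinsics': array([[297.31863964,   0.        , 253.76107871],
       [  0.        , 297.31863964, 188.63558859],
       [  0.        ,   0.        ,   1.        ]]), 'T_tool_cam': array([[-8.65619361e-04, -9.50808227e-01, -3.09778900e-01,
         8.00236054e-02],
       [ 9.99998880e-01, -4.44778443e-04, -1.42914636e-03,
        -7.70948421e-04],
       [ 1.22106114e-03, -3.09779790e-01,  9.50807546e-01,
        -1.66351869e-01],
       [ 0.00000000e+00,  0.00000000e+00,  0.00000000e+00,
         1.00000000e+00]])}
[-2.20629623  0.11472086 -0.07419657]
wrist [[273.0, 279.0], [276.0, 241.0], [236.0, 241.0], [238.0, 279.0], [271.0, 243.0], [274.0, 204.0], [238.0, 204.0], [240.0, 244.0]] [255.44649319 228.30068864]
side [[265.0, 213.0], [276.0, 211.0], [274.0, 207.0], [263.0, 208.0], [265.0, 220.0], [276.0, 219.0], [274.0, 214.0], [263.0, 216.0]] [271.2784492  214.86081079]
```

View pics/m4.png

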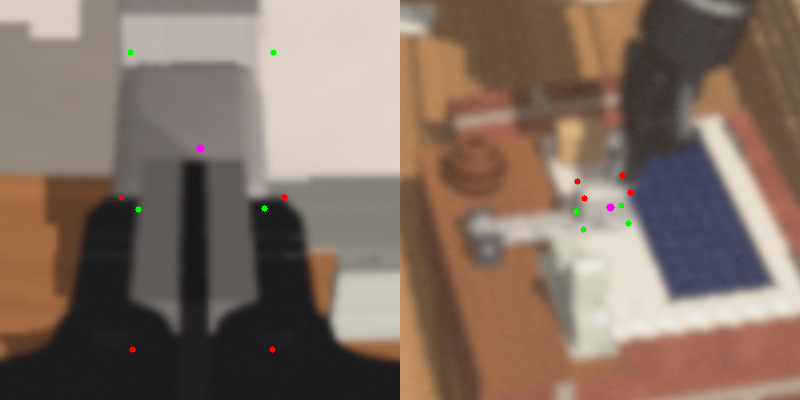

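Emit:
drive_tool:
  targets:
    - [[0,0,0.3,0,0,0,0.5],[0,0,0.3,0,0,0,0.5],[0,0,0.3,0,0,0,0.5],[0,0,0.3,0,0,0,0.5]]
  newtons: 20

```text
clock: 7.05
eef_pos: [0.5588, -0.0462, 0.1203]
eef_rot: [3.07, 0.172, -0.54]
contact_force: [-0.3, 0.7, 0.6]
opening: 0.498
grip_force: 0.0
```

Emit:
drive_tool:
  targets:
    - [[0,0,0,0,0,0,0.35],[0,0,0,0,0,0,0.3],[0,0,0,0,0,0,0.3],[0,0,0,0,0,0,0.22],[0,0,0,0,0,0,0.22],[0,0,0,0,0,0,0.22]]
  newtons: 20

```text
clock: 7.55
eef_pos: [0.5586, -0.0462, 0.1201]
eef_rot: [3.07, 0.172, -0.54]
contact_force: [-0.4, 0.1, 0.4]
opening: 0.219
grip_force: 7.0
```

Run:
```python
from h import *
import cv2
outs=[]
o=get_obs(); print(o["opening"],o["grip_force"],o["joint_efforts"].round(2))
Rt=R.from_rotvec(o["eef_rot"]); tips=o["eef_pos"]+Rt.apply(np.array([[.011,s*.009,z] for z in (0,-.019) for s in(-1,1)]))
for c in("wrist","side"):
    im=cv2.resize(read_camera(c),None,fx=4,fy=4)
    q=proj(tips,c)
    for i,p in enumerate(q): cv2.circle(im,tuple(int(v*4+2) for v in p),3,(0,0,255) if i<2 else (0,255,0),-1)
    u,v=(q.mean(0)*4).astype(int)
    outs.append(cv2.resize(im[v-200:v+200,u-200:u+200],(400,400)))
cv2.imwrite("pics/m5.png",np.hstack(outs))
```

```text
0.2187461977694439 7.046845257282257 [  0.17 -77.21  29.36   3.6   -0.28  -0.  ]
```

View pics/m5.png

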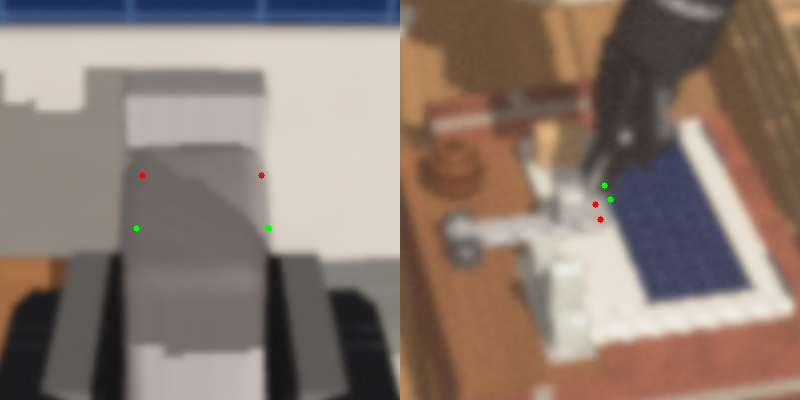

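Emit:
drive_tool:
  targets:
    - [[0,0,0,0,0,0,0.34],[0,0,0,0,0,0,0.34],[-0.2,0,-0.4,0,0,0,0.34],[-0.4,-0.1,-0.8,0,0,0,0.34],[-0.4,-0.1,-0.8,0,0,0,0.34],[-0.4,-0.1,-0.8,0,0,0,0.15],[-0.4,-0.1,-0.8,0,0,0,0.15],[-0.4,-0.1,-0.8,0,0,0,0.15],[-0.4,-0.1,-0.8,0,0,0,0.15]]
  newtons: 30

```text
clock: 8.4
eef_pos: [0.5541, -0.0468, 0.1119]
eef_rot: [3.071, 0.172, -0.542]
contact_force: [-3.8, 2.4, -2.5]
opening: 0.242
grip_force: 30.8
```

Run:
```python
from h import *
o=get_obs(); p=Rz.inv().apply(o["eef_pos"]-t); print(p)
p[1]=0
rows(arc(p,20,HL,range(5,96,5)),(p,20))
```

```text
[-0.04582503  0.0006769   0.11188731]
[-0.08, -0.01, 0.78, 0.01, -0.087, -0.0]
[-0.22, -0.02, 1.54, 0.019, -0.173, -0.0]
[-0.43, -0.05, 2.29, 0.029, -0.26, -0.0]
[-0.7, -0.08, 3.02, 0.039, -0.347, -0.0]
[-1.04, -0.12, 3.72, 0.049, -0.434, -0.0]
[-1.43, -0.16, 4.39, 0.058, -0.52, -0.0]
[-1.88, -0.21, 5.03, 0.068, -0.607, -0.0]
[-2.39, -0.27, 5.62, 0.078, -0.694, -0.0]
[-2.94, -0.33, 6.16, 0.088, -0.781, 0.0]
[-3.54, -0.4, 6.66, 0.097, -0.867, -0.0]
[-4.18, -0.47, 7.1, 0.107, -0.954, 0.0]
[-4.85, -0.54, 7.48, 0.117, -1.041, 0.0]
[-5.56, -0.62, 7.8, 0.126, -1.127, -0.0]
[-6.29, -0.71, 8.06, 0.136, -1.214, -0.0]
[-7.04, -0.79, 8.25, 0.146, -1.301, 0.0]
[-7.8, -0.88, 8.38, 0.156, -1.388, 0.0]
[-8.57, -0.96, 8.44, 0.165, -1.474, 0.0]
[-9.35, -1.05, 8.43, 0.175, -1.561, 0.0]
[-10.12, -1.13, 8.35, 0.185, -1.648, 0.0]
```

Emit:
drive_tool:
  targets:
    - [[-0.1,0,0.8,0.01,-0.087,0,0.15],[-0.2,0,1.5,0.019,-0.173,0,0.15],[-0.4,0,2.3,0.029,-0.26,0,0.15],[-0.7,-0.1,3.0,0.039,-0.347,0,0.15],[-1.0,-0.1,3.7,0.049,-0.434,0,0.15],[-1.4,-0.2,4.4,0.058,-0.52,0,0.15],[-1.9,-0.2,5.0,0.068,-0.607,0,0.15],[-2.4,-0.3,5.6,0.078,-0.694,0,0.15],[-2.9,-0.3,6.2,0.088,-0.781,0,0.15],[-2.9,-0.3,6.2,0.088,-0.781,0,0.15]]

```text
clock: 9.23
eef_pos: [0.5218, -0.0503, 0.1733]
eef_rot: [-3.039, -0.168, -0.681]
contact_force: [-3.5, 1.9, -2.4]
opening: 0.243
grip_force: 33.8
```

Emit:
drive_tool:
  targets:
    - [[-0.6,-0.1,0.5,0.01,-0.087,0,0.15],[-1.2,-0.1,0.9,0.019,-0.173,0,0.15],[-1.9,-0.2,1.3,0.029,-0.26,0,0.15],[-2.6,-0.3,1.6,0.039,-0.347,0,0.15],[-3.3,-0.4,1.9,0.049,-0.434,0,0.15],[-4.1,-0.5,2.1,0.058,-0.52,0,0.15],[-4.9,-0.5,2.2,0.068,-0.607,0,0.15],[-5.6,-0.6,2.3,0.078,-0.694,0,0.15],[-6.4,-0.7,2.3,0.088,-0.781,0,0.15],[-6.4,-0.7,2.3,0.088,-0.781,0,0.15]]

```text
clock: 10.07
eef_pos: [0.4371, -0.0839, 0.2176]
eef_rot: [-2.55, -0.202, -1.628]
contact_force: [-0.1, 0.4, -1.4]
opening: 0.149
grip_force: 0.0
```

Run:
```python
from h import *
o=get_obs(); print(o["eef_pos"],o["qpos"].round(2),o["contact_force"],o["opening"],o["grip_force"])
T=R.from_rotvec(o["eef_rot"]); z=Rz.inv().apply(T.apply([0,0,1])); print("tool tilt",np.degrees(np.arctan2(z[0],-z[2])), Rz.inv().apply(o["eef_pos"]-t))
b=read_camera("side"); print([(d_["score"],d_["location"]) for d_ in landmark_of("latch_grip","side")[:2]])
```

```text
[ 0.43706896 -0.08388597  0.21764686] [-1.23 -0.16 -1.3   0.1   1.11  1.96] [-0.06951715  0.37580477 -1.44890348] 0.1492437250503782 0.0
tool tilt 65.16991486207434 [-0.16624188 -0.02309929  0.21764686]
[(0.86, [0.4556, -0.0568, 0.199])]
```

Emit:
drive_tool:
  targets:
    - [[0,-1,0,0,0,0,0.15],[0,-2.5,0.5,0,0,0,0.15],[0,-4,2,-0.011,0.1,0,0.15],[0,-5,5,-0.022,0.2,0,0.15],[0,-5,8,-0.033,0.3,0,0.1],[0.5,-5,10,-0.045,0.4,0,0.1],[1,-5,11,-0.056,0.5,0,0.1],[2,-5,11,-0.067,0.6,0,0.1],[3,-5,11,-0.078,0.7,0,0.1],[4,-5,11,-0.09,0.8,0,0.1]]

```text
clock: 11.0
eef_pos: [0.4796, -0.1319, 0.3288]
eef_rot: [-3.021, -0.189, -0.497]
contact_force: [0.8, -1.3, 0.4]
opening: 0.101
grip_force: 0.0
```

Run:
```python
from h import *
o=get_obs(); print(o["eef_pos"],o["qpos"].round(2),o["contact_force"])
T=R.from_rotvec(o["eef_rot"]); z=Rz.inv().apply(T.apply([0,0,1])); print("tool tilt",np.degrees(np.arctan2(z[0],-z[2])), Rz.inv().apply(o["eef_pos"]-t))
read_camera("side"); print([(d_["score"],d_["location"]) for l in("latch_grip","tab_grip","lid_handle") for d_ in landmark_of(l,"side")[:1]])
rows([(np.array([-.09,0,.30]),0)])
```

```text
[ 0.4796483  -0.13186371  0.32877263] [-0.6  -0.03 -0.27  1.11  0.26  2.45] [ 0.75635886 -1.33857156  0.38502712]
tool tilt 18.843522045040487 [-0.12927587 -0.07552427  0.32877263]
[(0.54, [0.4585, -0.0547, 0.1981]), (0.87, [0.5288, -0.1513, 0.1436]), (0.78, [0.5466, 0.0376, 0.1221])]
[3.15, 7.86, -2.62, -0.099, 0.321, -0.015]
```

Emit:
drive_tool:
  targets:
    - [[4.1,8,-2.6,-0.099,0.321,-0.015,0],[4.1,8,-2.6,-0.099,0.321,-0.015,0],[4.1,8,-2.6,-0.099,0.321,-0.015,0],[4.1,8,-2.6,-0.099,0.321,-0.015,0],[4.1,8,-6,-0.099,0.321,-0.015,0],[4.1,8,-10,-0.099,0.321,-0.015,0],[4.1,8,-13.8,-0.099,0.321,-0.015,0],[4.1,8,-13.8,-0.099,0.321,-0.015,0]]

```text
clock: 11.87
eef_pos: [0.513, -0.0512, 0.1822]
eef_rot: [-3.133, -0.169, 0.014]
contact_force: [-0.8, -0.3, -0.8]
opening: -0.0
grip_force: 0.0
```

Run:
```python
from h import *
o=get_obs(); print(o["qpos"].round(2),Rz.inv().apply(o["eef_pos"]-t),o["contact_force"])
rows([(np.array([-.118,0,.19]),0),(np.array([-.08,0,.19]),0)])
```

```text
[-0.24  0.3  -0.21  1.07  0.    2.79] [-0.08714437  0.00095207  0.18217132] [-0.82711332 -0.27740116 -0.7725258 ]
[-3.06, -0.44, 0.78, -0.003, -0.009, 0.004]
[0.72, -0.01, 0.78, -0.003, -0.009, 0.004]
```

Emit:
drive_tool:
  targets:
    - [[-0.5,-0.1,0.7,0,0,0,0],[-1.2,-0.1,0.7,0,0,0,0],[-2.0,-0.3,0.7,0,0,0,0],[-2.6,-0.4,0.7,0,0,0,0],[-3.1,-0.4,0.7,0,0,0,0],[-3.1,-0.4,0.7,0,0,0,0],[-3.1,-0.4,0.7,0,0,0,0]]

```text
clock: 12.45
eef_pos: [0.4882, -0.057, 0.1975]
eef_rot: [3.136, 0.172, 0.006]
contact_force: [0.4, -1.8, 9.7]
opening: 0.004
grip_force: 4.9
```

Run:
```python
from h import *
o=get_obs(); print(Rz.inv().apply(o["eef_pos"]-t),o["contact_force"])
for c in("side","wrist"):
  read_camera(c)
  for d_ in landmark_of("latch_grip",c)[:1]:
    q=Rz.inv().apply(d_["location"]-t)-HL; print(c,d_["score"],q,np.degrees(np.arctan2(q[2],q[0]))-13.7)
```

```text
[-0.1123946  -0.0020995   0.19750772] [ 0.39688481 -1.77486202  9.67176518]
side 0.53 [-0.01374874  0.00249626  0.0912    ] 84.87299819750766
```

Emit:
drive_tool:
  targets:
    - [[0.5,0,0,0,0,0,0],[1.5,0.1,0,0,0,0,0],[2.5,0.2,0,0,0,0,0],[2.5,0.2,0,0,0,0,0]]

```text
clock: 12.98
eef_pos: [0.514, -0.0541, 0.1956]
eef_rot: [-3.136, -0.173, -0.002]
contact_force: [-0.3, -0.3, 0.4]
opening: -0.0
grip_force: 0.0
```

Run:
```python
from h import *
import cv2
o=get_obs(); print(Rz.inv().apply(o["eef_pos"]-t),o["contact_force"])
outs=[]
for c in("side","wrist"):
  im=read_camera(c)
  for d_ in landmark_of("latch_grip",c)[:1]:
    q=Rz.inv().apply(d_["location"]-t)-HL; print(c,d_["score"],q,np.degrees(np.arctan2(q[2],q[0]))-13.7)
  im=cv2.resize(im,None,fx=4,fy=4) if c=="side" else im
  if c=="side":
    for a in (80,90):
      pts=[HL,HL+R.from_euler("y",-np.radians(a)).apply([.123,0,0])]
      pp=(proj(W(np.array(pts)),c)*4).astype(int); cv2.line(im,tuple(map(int,pp[0])),tuple(map(int,pp[1])),(0,0,255) if a==90 else (0,255,0),1)
    u,v=(proj(o["eef_pos"],c)[0]*4).astype(int); cv2.circle(im,(int(u),int(v)),4,(255,0,255),-1)
    im=cv2.resize(im[v-200:v+250,u-300:u+150],(400,400))
  else: im=cv2.resize(im,(400,400))
  outs.append(im)
cv2.imwrite("pics/m6.png",np.hstack(outs))
```

```text
[-0.08649405 -0.0021017   0.19555618] [-0.32976061 -0.34161575  0.42408883]
side 0.62 [-0.0092322   0.00239216  0.0919    ] 82.03664145851634
wrist 0.76 [-0.00831457  0.00339613  0.0926    ] 81.43083935861968
```

View pics/m6.png

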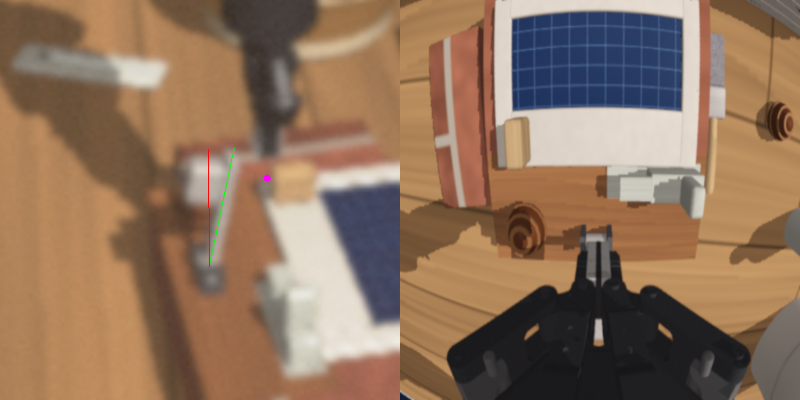

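Emit:
drive_tool:
  targets:
    - [[-1,-0.1,1,0,0,0,0],[-2,-0.2,1,0,0,0,0],[-2.5,-0.2,1,0,0,0,0],[-2.8,-0.2,1,0,0,0,0],[-3.1,-0.2,1,0,0,0,0],[-3.4,-0.3,1,0,0,0,0],[-3.4,-0.3,1,0,0,0,0]]

```text
clock: 13.77
eef_pos: [0.4776, -0.0572, 0.2051]
eef_rot: [-3.136, -0.173, 0.002]
contact_force: [0.3, -0.9, -1.0]
opening: 0.002
grip_force: 0.0
```

Run:
```python
from h import *
o=get_obs(); print(Rz.inv().apply(o["eef_pos"]-t),o["contact_force"])
for c in("side","top"):
  read_camera(c)
  for d_ in landmark_of("latch_grip",c)[:1]:
    q=Rz.inv().apply(d_["location"]-t)-HL; print(c,d_["score"],q,np.degrees(np.arctan2(q[2],q[0]))-13.7)
```

```text
[-0.12296862 -0.00105205  0.20513641] [ 0.32979914 -0.92366825 -1.02884585]
side 0.72 [-0.01013491  0.00510972  0.0945    ] 82.42144098120369
top 0.31 [ 0.13377687  0.00255225 -0.1021    ] -51.05127741361244
```

Emit:
drive_tool:
  targets:
    - [[-0.4,0,-0.5,0,0,0,0],[-0.8,0,-0.5,0,0,0,0],[-1.2,-0.1,-0.5,0,0,0,0],[-1.2,-0.1,-0.5,0,0,0,0]]

```text
clock: 14.3
eef_pos: [0.4652, -0.0581, 0.2]
eef_rot: [-3.136, -0.173, 0.003]
contact_force: [0.6, -0.1, 0.4]
opening: -0.001
grip_force: 0.0
```

Run:
```python
from h import *
import cv2
o=get_obs(); print(Rz.inv().apply(o["eef_pos"]-t),o["contact_force"])
c="side"; im=read_camera(c)
for d_ in landmark_of("latch_grip",c)[:1]:
    q=Rz.inv().apply(d_["location"]-t)-HL; print(c,d_["score"],q,np.degrees(np.arctan2(q[2],q[0]))-13.7)
im=cv2.resize(im,None,fx=5,fy=5,interpolation=cv2.INTER_CUBIC)
u,v=(proj(o["eef_pos"],c)[0]*5).astype(int); cv2.circle(im,(int(u),int(v)),4,(255,0,255),-1)
w=cv2.resize(read_camera("wrist"),None,fx=1.5,fy=1.5)
cv2.imwrite("pics/m7.png",np.hstack([im[v-200:v+200,u-200:u+200],w[576-400:576,180:580]]))
```

```text
[-0.13544042 -0.00056888  0.20000358] [ 0.63309036 -0.09899117  0.43015322]
side 0.65 [-0.00855886  0.00211538  0.0886    ] 81.8177135890592
```

View pics/m7.png

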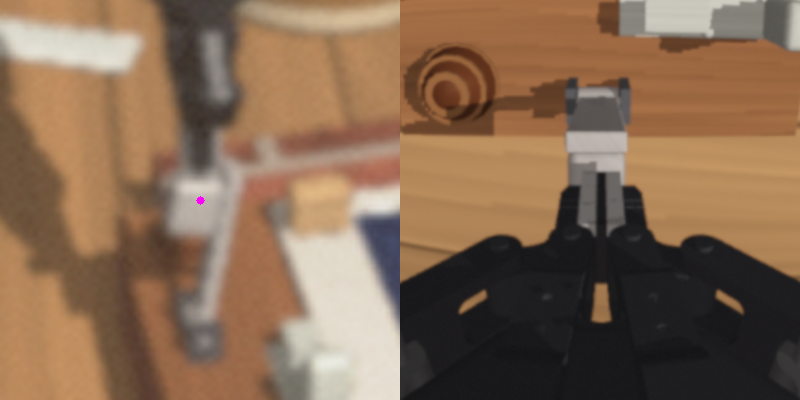

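Emit:
drive_tool:
  targets:
    - [[0,0,2,0,0,0,0],[0,0,4,0,0,0,0],[3,0.3,4,0,0,0,0],[5.5,0.6,4,0,0,0,0],[5.5,0.6,4,0,0,0,0],[5.5,0.6,1,0,0,0,0],[5.5,0.6,-2,0,0,0,0],[5.5,0.6,-3.5,0,0,0,0],[5.5,0.6,-3.5,0,0,0,0]]

```text
clock: 15.2
eef_pos: [0.5187, -0.0515, 0.1619]
eef_rot: [-3.134, -0.173, 0.01]
contact_force: [-0.5, -0.3, 0.6]
opening: -0.001
grip_force: 0.0
```

Emit:
drive_tool:
  targets:
    - [[-1,-0.1,0,0,0,0,0],[-2,-0.2,0,0,0,0,0],[-2.5,-0.3,0,0,0,0,0],[-3.0,-0.3,0,0,0,0,0],[-3.4,-0.4,0,0,0,0,0],[-3.7,-0.4,0,0,0,0,0],[-3.7,-0.4,0,0,0,0,0]]

```text
clock: 15.78
eef_pos: [0.4839, -0.0562, 0.1655]
eef_rot: [-3.136, -0.173, 0.001]
contact_force: [0.6, -1.0, 0.2]
opening: 0.001
grip_force: 0.0
```

Run:
```python
from h import *
o=get_obs(); print(Rz.inv().apply(o["eef_pos"]-t),o["contact_force"])
for c in("side",):
  read_camera(c)
  for d_ in landmark_of("latch_grip",c)[:1]:
    q=Rz.inv().apply(d_["location"]-t)-HL; print(c,d_["score"],q,np.degrees(np.arctan2(q[2],q[0]))-13.7)
```

```text
[-0.11657363 -0.00081398  0.16552604] [ 0.60103575 -0.95453286  0.17666495]
side 0.6 [-0.02291276  0.00422855  0.0878    ] 90.92601284354551
```

Run:
```python
from h import *
G=np.array([-.04,.085,.124]); ti=-30
print(d(ti))
rows([(np.array([-.08,0,.165]),0),(np.array([-.08,.03,.27]),0),(G-.08*d(ti),ti),(G-.04*d(ti),ti),(G+.018*d(ti),ti)])
```

```text
[ 0.5        0.        -0.8660254]
[3.62, 0.48, -0.02, -0.001, -0.001, 0.002]
[3.29, 3.46, 10.48, -0.001, -0.001, 0.002]
[2.67, 8.92, 2.81, 0.057, -0.522, 0.001]
[4.66, 9.15, -0.65, 0.057, -0.522, 0.001]
[7.54, 9.47, -5.68, 0.057, -0.522, 0.001]
```

Emit:
drive_tool:
  targets:
    - [[2,0.2,0,0,0,0,0],[3.5,0.5,2,0,0,0,0.2],[3.5,0.5,6,0,0,0,0.45],[3.5,2,9,0,0,0,0.45],[3.0,5,8.5,0.014,-0.13,0,0.45],[2.7,8,7,0.028,-0.26,0,0.45],[2.7,8.9,5,0.042,-0.39,0,0.45],[2.7,8.9,3,0.057,-0.522,0,0.45],[2.7,8.9,2.8,0.057,-0.522,0,0.45],[2.7,8.9,2.8,0.057,-0.522,0,0.45]]

```text
clock: 16.72
eef_pos: [0.4983, 0.0356, 0.182]
eef_rot: [-3.003, -0.165, -0.784]
contact_force: [-3.0, 0.2, -3.2]
opening: 0.451
grip_force: 0.0
```

Run:
```python
from h import *
import cv2
o=get_obs(); print(Rz.inv().apply(o["eef_pos"]-t),o["contact_force"],o["qpos"].round(2))
read_camera("wrist"); G=np.array([-.04,.085,.124]); ti=-30
for d_ in landmark_of("lid_handle","wrist")[:1]: print(d_["score"],Rz.inv().apply(d_["location"]-t))
r_=regions_of("lid_handle","wrist"); m=r_[0]["region"]; ys,xs=np.nonzero(m); print(r_[0]["score"],xs.min(),xs.max(),ys.min(),ys.max())
box=np.array([[-.04+sx*.02,.085+sy*.01,z] for z in(.138,.102) for sx,sy in((-1,-1),(1,-1),(1,1),(-1,1))])
print(proj(W(box),"wrist").round(0).tolist())
rows([(G+.018*d(ti),ti),(G+.026*d(ti),ti)])
```

```text
[-0.0920405   0.08883847  0.1820268 ] [-2.99044629  0.20239935 -3.246894  ] [-0.18 -0.12 -0.85  0.34  0.14  2.89]
0.93 [-0.04397144  0.08704386  0.1216    ]
0.95 218 451 56 207
[[266.0, 210.0], [266.0, 163.0], [242.0, 163.0], [242.0, 210.0], [265.0, 216.0], [264.0, 174.0], [244.0, 174.0], [243.0, 216.0]]
[4.79, 0.6, -8.55, 0.0, -0.0, 0.002]
[5.19, 0.64, -9.24, 0.0, -0.0, 0.002]
```

Emit:
drive_tool:
  targets:
    - [[1.2,0,-2.2,0,0,0,0.45],[2.5,0.1,-4.4,0,0,0,0.45],[3.7,0.2,-6.5,0,0,0,0.45],[4.5,0.3,-7.8,0,0,0,0.45],[4.9,0.4,-8.5,0,0,0,0.45],[4.9,0.4,-8.5,0,0,0,0.45],[4.9,0.4,-8.5,0,0,0,0.45]]

```text
clock: 17.45
eef_pos: [0.5616, 0.0368, 0.1089]
eef_rot: [-3.002, -0.166, -0.806]
contact_force: [0.5, -0.0, 0.6]
opening: 0.449
grip_force: 0.0
```

Run:
```python
from h import *
import cv2
o=get_obs(); print(Rz.inv().apply(o["eef_pos"]-t),o["contact_force"],o["qpos"].round(2))
w=read_camera("wrist"); s=read_camera("side")
s=cv2.resize(s[170:250,210:290],(400,400),interpolation=cv2.INTER_CUBIC)
cv2.imwrite("pics/m8.png",np.hstack([w[84:384,106:406].repeat(1,0),s[:300]]) if 0 else np.hstack([cv2.resize(w[134:384,130:380],(400,400)),s]))
```

```text
[-0.02906425  0.08293937  0.10889768] [ 0.51314896 -0.01625197  0.61418099] [-0.14  0.12 -0.87  0.07  0.13  2.92]
```

View pics/m8.png

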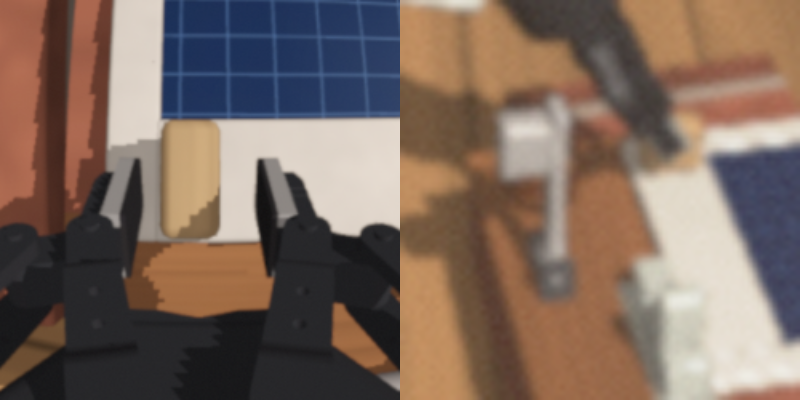

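Emit:
drive_tool:
  targets:
    - [[0.2,0.1,-0.4,0,0,0,0.45],[0.4,0.2,-0.8,0,0,0,0.45],[0.4,0.2,-0.8,0,0,0,0.1],[0.4,0.2,-0.8,0,0,0,0.1],[0.4,0.2,-0.8,0,0,0,0.1],[0.4,0.2,-0.8,0,0,0,0.1],[0.4,0.2,-0.8,0,0,0,0.1]]
  newtons: 60

```text
clock: 18.13
eef_pos: [0.5638, 0.0399, 0.1002]
eef_rot: [-3.0, -0.167, -0.805]
contact_force: [-2.0, 5.6, 1.3]
opening: 0.222
grip_force: 58.8
```

Run:
```python
from h import *
o=get_obs(); p=Rz.inv().apply(o["eef_pos"]-t); print(p)
rows(arc(p,-30,HD,range(-4,-69,-4)),(p,-30))
```

```text
[-0.02647875  0.08580344  0.10020828]
[0.1, 0.01, 0.81, -0.008, 0.069, -0.0]
[0.25, 0.03, 1.61, -0.016, 0.139, -0.0]
[0.46, 0.05, 2.4, -0.023, 0.208, 0.0]
[0.73, 0.08, 3.17, -0.031, 0.278, -0.0]
[1.05, 0.12, 3.92, -0.039, 0.347, -0.0]
[1.41, 0.16, 4.65, -0.047, 0.416, -0.0]
[1.83, 0.21, 5.35, -0.054, 0.486, 0.0]
[2.3, 0.26, 6.02, -0.062, 0.555, 0.0]
[2.81, 0.31, 6.65, -0.07, 0.624, -0.0]
[3.36, 0.38, 7.25, -0.078, 0.694, -0.0]
[3.95, 0.44, 7.8, -0.086, 0.763, -0.0]
[4.58, 0.51, 8.32, -0.093, 0.833, -0.0]
[5.25, 0.59, 8.79, -0.101, 0.902, 0.0]
[5.94, 0.67, 9.21, -0.109, 0.971, -0.0]
[6.67, 0.75, 9.58, -0.117, 1.041, -0.0]
[7.41, 0.83, 9.9, -0.125, 1.11, 0.0]
[8.18, 0.92, 10.16, -0.132, 1.179, -0.0]
```

Emit:
drive_tool:
  targets:
    - [[0.1,0,0.8,-0.008,0.069,0,0.1],[0.3,0,1.6,-0.016,0.139,0,0.1],[0.5,0.1,2.4,-0.023,0.208,0,0.1],[0.7,0.1,3.2,-0.031,0.278,0,0.1],[1.1,0.1,3.9,-0.039,0.347,0,0.1],[1.4,0.2,4.7,-0.047,0.416,0,0.1],[1.8,0.2,5.4,-0.054,0.486,0,0.1],[2.3,0.3,6.0,-0.062,0.555,0,0.1],[2.3,0.3,6.0,-0.062,0.555,0,0.1]]

```text
clock: 18.88
eef_pos: [0.5864, 0.0424, 0.1602]
eef_rot: [3.134, 0.174, -0.068]
contact_force: [-14.2, 0.3, 19.6]
opening: 0.221
grip_force: 66.3
```

Emit:
drive_tool:
  targets:
    - [[0.3,0,0.8,-0.008,0.069,0,0.1],[0.8,0.1,1.4,-0.016,0.139,0,0.1],[1.4,0.2,2.0,-0.024,0.208,0,0.1],[2.0,0.2,2.5,-0.031,0.278,0,0.1],[2.7,0.3,3.0,-0.039,0.347,0,0.1],[3.3,0.4,3.4,-0.047,0.416,0,0.1],[4.0,0.5,3.7,-0.055,0.486,0,0.1],[4.7,0.5,4.0,-0.062,0.555,0,0.1],[4.7,0.5,4.0,-0.062,0.555,0,0.1]]

```text
clock: 19.63
eef_pos: [0.5943, 0.0429, 0.171]
eef_rot: [2.989, 0.167, -0.836]
contact_force: [12.4, 1.6, -9.2]
opening: 0.219
grip_force: 68.0
```

```bash
cat >> h.py <<'E'
def st():
    o=get_obs(); z=Rz.inv().apply(R.from_rotvec(o["eef_rot"]).apply([0,0,1]))
    print("tilt",np.degrees(np.arctan2(-z[0],-z[2])),"pen",Rz.inv().apply(o["eef_pos"]-t).round(4),"q",o["qpos"].round(2),"F",o["contact_force"].round(1),o["opening"],o["clock"])
def ang(l,H,a0,s,cams=("side","top","wrist")):
    for c in cams:
        read_camera(c)
        for d_ in landmark_of(l,c)[:1]:
            q=Rz.inv().apply(d_["location"]-t)-H; print(l,c,round(d_["score"],2),q.round(4),np.degrees(np.arctan2(q[2],s*q[0]))-a0)
E
python3 -c "
from h import *
st(); ang('lid_handle',HD,14.7,-1); ang('latch_grip',HL,13.7,1)"
```

```text
tilt 31.25896554232676 pen [0.0042 0.0854 0.171 ] q [-0.01  1.06  0.97  2.02 -0.07  3.04] F [12.4  1.6 -9.2] 0.2191555034919765 19.6333
lid_handle side 0.73 [-0.0774  0.0879  0.1116] 40.55041420190577
lid_handle top 0.83 [-0.0713  0.0869  0.1136] 43.18532231513596
lid_handle wrist 0.74 [-0.0761  0.0857  0.111 ] 40.87918451702761
latch_grip side 0.51 [-0.0248  0.0026  0.0891] 91.85563095999272
latch_grip top 0.57 [-0.0207  0.0019  0.0862] 89.77965629584868
latch_grip wrist 0.57 [-0.0199 -0.0004  0.0886] 88.96738454855078
```

Run:
```python
from h import *
o=get_obs(); p=Rz.inv().apply(o["eef_pos"]-t); G=p-.032*d(31.26); y=G[1]
P=[]
for k in range(1,11):
    a=3*k; ti=31.26-min(2.6*k,21)
    g=HD+R.from_euler("y",np.radians(a)).apply(G-HD); P.append((g+.032*d(ti),ti))
rows(P,(p,31.26))
```

```text
[0.7, 0.08, 0.27, 0.005, -0.045, 0.0]
[1.42, 0.16, 0.52, 0.01, -0.09, -0.0]
[2.16, 0.24, 0.74, 0.015, -0.135, 0.0]
[2.91, 0.33, 0.94, 0.02, -0.18, 0.0]
[3.68, 0.41, 1.11, 0.025, -0.225, 0.0]
[4.46, 0.5, 1.25, 0.03, -0.271, 0.0]
[5.25, 0.59, 1.37, 0.035, -0.316, 0.0]
[6.05, 0.68, 1.45, 0.04, -0.361, 0.0]
[6.73, 0.75, 1.53, 0.041, -0.364, 0.0]
[7.39, 0.83, 1.58, 0.041, -0.364, 0.0]
```

Emit:
drive_tool:
  targets:
    - [[0.4,0,0.2,0.003,-0.022,0,0.1],[0.7,0.1,0.3,0.005,-0.045,0,0.1],[1.4,0.2,0.5,0.01,-0.09,0,0.1],[2.2,0.2,0.7,0.015,-0.135,0,0.1],[2.9,0.3,0.9,0.02,-0.18,0,0.1],[3.7,0.4,1.1,0.025,-0.225,0,0.1],[3.7,0.4,1.1,0.025,-0.225,0,0.1]]
  newtons: 30

```text
clock: 20.82
eef_pos: [0.6301, 0.0468, 0.1828]
eef_rot: [3.077, 0.171, -0.494]
contact_force: [6.7, 2.4, -22.0]
opening: 0.217
grip_force: 59.8
```

```bash
python3 -c "
from h import *
st(); ang('lid_handle',HD,14.7,-1)"
```

```text
tilt 18.242716234311164 pen [0.0402 0.0853 0.1828] q [-0.02  0.85  0.68  1.71 -0.04  3.02] F [  6.7   2.4 -22. ] 0.2165979816048052 20.8167
lid_handle side 0.73 [-0.0523  0.0866  0.1233] 52.311830889328974
lid_handle wrist 0.6 [-0.0515  0.0869  0.1243] 52.807337015181886
```

Emit:
drive_tool:
  targets:
    - [[0.8,0.1,0.3,0.005,-0.045,0,0.1],[1.6,0.2,0.5,0.01,-0.09,0,0.1],[2.4,0.3,0.6,0.015,-0.135,0,0.1],[3.1,0.3,0.7,0.016,-0.14,0,0.1],[3.7,0.4,0.7,0.016,-0.14,0,0.1],[4.3,0.5,0.7,0.016,-0.14,0,0.1],[4.9,0.5,0.7,0.016,-0.14,0,0.1],[4.9,0.5,0.7,0.016,-0.14,0,0.1]]
  newtons: 30

```text
clock: 21.78
eef_pos: [0.6765, 0.0519, 0.1904]
eef_rot: [3.111, 0.173, -0.29]
contact_force: [-5.8, 1.9, -10.4]
opening: 0.221
grip_force: 51.9
```

```bash
python3 -c "
from h import *
st(); ang('lid_handle',HD,14.7,-1)"
```

```text
tilt 10.657601386265574 pen [0.0868 0.0852 0.1904] q [-0.02  0.81  0.66  1.6  -0.03  3.02] F [ -5.8   1.9 -10.4] 0.22132412641426794 21.7833
lid_handle side 0.68 [-0.0133  0.0876  0.133 ] 69.60728015127359
lid_handle top 0.44 [-0.224   0.0034  0.0191] -9.825457133207054
lid_handle wrist 0.69 [-0.0132  0.087   0.132 ] 69.57840463291663
```

Emit:
drive_tool:
  targets:
    - [[0.6,0.1,0.1,0,0,0,0.1],[1.3,0.1,0.1,0,0,0,0.1],[2.0,0.2,0.1,0,0,0,0.1],[2.7,0.3,0.1,0,0,0,0.1],[3.4,0.4,0,0,0,0,0.1],[4.1,0.5,-0.1,0,0,0,0.1],[4.7,0.5,-0.2,0,0,0,0.1],[4.7,0.5,-0.2,0,0,0,0.1]]
  newtons: 30

```text
clock: 22.75
eef_pos: [0.7231, 0.057, 0.1867]
eef_rot: [3.111, 0.173, -0.294]
contact_force: [-9.9, 2.5, -20.0]
opening: 0.215
grip_force: 34.0
```

```bash
python3 -c "
from h import *
st(); ang('lid_handle',HD,14.7,-1); ang('latch_grip',HL,13.7,1,('side','top'))"
```

```text
tilt 10.816287236123895 pen [0.1337 0.085  0.1867] q [-0.01  0.99  1.    1.77 -0.02  3.02] F [ -9.9   2.5 -20. ] 0.21498268887407657 22.75
lid_handle side 0.63 [0.0268 0.0847 0.1296] 86.9709500912853
lid_handle wrist 0.71 [0.0284 0.0836 0.1301] 87.59707674899742
latch_grip top 0.5 [ 0.1375  0.0009 -0.1018] -50.21115444718818
```

Emit:
drive_tool:
  targets:
    - [[0,0,0.2,0,0,0,0.45],[0,0,0.2,0,0,0,0.45],[0,0,0.2,0,0,0,0.45],[0.2,0,1.5,0,0,0,0.45],[0.6,0,4,0,0,0,0.45],[1,0,7,0,0,0,0.45],[1,0,10,0,0,0,0.45],[1,0,13,0,0,0,0.45],[1,0,14,0,0,0,0.45],[1,0,14,0,0,0,0.45]]

```text
clock: 24.08
eef_pos: [0.7287, 0.0548, 0.2921]
eef_rot: [3.115, 0.174, -0.156]
contact_force: [-0.4, 0.8, -0.5]
opening: 0.449
grip_force: 0.0
```

```bash
python3 -c "
from h import *
import cv2
st(); ang('lid_handle',HD,14.7,-1); ang('latch_grip',HL,13.7,1); ang('tab_grip',np.zeros(3),0,1); ang('snail_a',np.zeros(3),0,1,('side',))
a=read_camera('side')[120:320,180:380]; b=read_camera('top')[110:260,180:330]
cv2.imwrite('pics/m9.png',np.hstack([cv2.resize(a,(400,400)),cv2.resize(b,(400,400))]))"
```

```text
tilt 5.7843236911270175 pen [0.139  0.0822 0.2921] q [-0.01  1.01  1.37  2.02 -0.02  3.02] F [-0.4  0.8 -0.5] 0.4494136797342656 24.0833
lid_handle side 0.88 [0.0254 0.0859 0.1296] 86.38495301467968
lid_handle top 0.32 [-0.1712 -0.1001  0.0488] 1.2134572169312197
lid_handle wrist 0.81 [0.0282 0.0874 0.1292] 87.60230667419806
latch_grip side 0.55 [-0.0218  0.0046  0.088 ] 90.1914605643059
latch_grip top 0.42 [-0.0181  0.0029  0.0874] 88.02061636166063
latch_grip wrist 0.29 [ 0.2261 -0.0018 -0.0193] -18.57958786829582
tab_grip side 0.78 [-0.0824 -0.1014  0.143 ] 119.95803225443122
tab_grip top 0.52 [-0.0815 -0.0994  0.1437] 119.55742093668096
snail_a side 0.95 [-0.0141 -0.3355  0.0015] 173.92222283222273
```

View pics/m9.png

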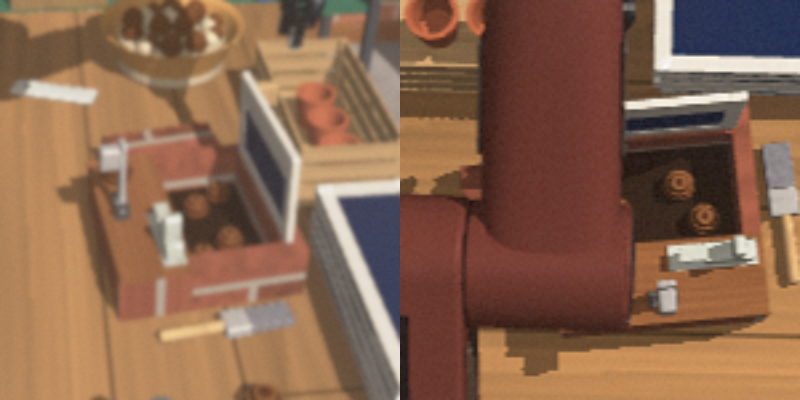

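```bash
python3 -c "
from station import *
print(close_job())"
```

```text
the job is handed in; nothing more can be done
None
```

I opened the tab, then the latch, then the lid, and handed the job in at about 24 s; by the cameras the tab is at its stop, the latch at about 89° and the lid at about 87°. The first latch grip slipped off, so I pushed the latch the last few degrees, and nothing around the pen looked moved in the parts of the final pictures the arm did not hide (snail_a was not rechecked).

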